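# Size a stopper tamper in the ring gauge

## Robot

A 7-joint arm with a two-finger parallel gripper is mounted at the origin on a cart in front of the work surface, level with it; the furniture and walls round the work are solid. World frame = base frame: x ahead of the robot, y to its left, z up, the work surface at z = 0. Lengths are in mm, angles in rad, forces in N, time in s.
With the tool pointing down it reaches from about 425 to 950 mm from the base axis. Payload 4.7 kg.
Tool frame: the origin (TCP) lies at the very end of the fingers, on their centre line; the grasp point (between the pads) lies 19 mm behind it (r.pinch_z is the x of the grasp point in the tool frame, in mm); x points along the fingers, y is the direction in which the jaws open and shut, and the axes are right-handed (so a half turn about x gives the same grasp; the last joint's range is limited). The gripper opens to 85 mm and grips with 20 to 120 N. Pads are 22 mm wide; open, the fingers measure 114 mm over their backs; the gripper's body (76 mm by 85 mm) begins 54 mm behind the grasp point. The pads swing forward as they close: fully open they stand 13 mm farther back than shut.
Start: joints at [1.099, 0.469, -0.049, 1.532, 0.024, 1.141, -0.082], TCP at [289.265, -609.897, 231.335] pointing down, gripper open.
Joint ranges: [-2.59, 2.59], [-0.33, 1.99], [-1.39, 1.29], [0.1, 2.45], [-1.04, 4.18], [0.21, 1.99], [-2.66, 2.66]. Speed limits (rad/s): [2.57, 2.57, 3.14, 3.14, 3.14, 3.14, 3.14].

## Interface

Orientations are given as a unit quaternion [w, x, y, z].
In Python, from cell import r, grip, camera, camera_model gives the robot as it stands. Calls block until the motion is done:
- r.move_to(position, orientation): joint-space move of the TCP to a pose.
- r.move_straight(position, feed=150, rotation=None, guard=None): straight line of the TCP; rotation=None keeps the orientation; feed is the mean speed in mm/s. With guard (N) it stops when the force on the tool has changed by that much, and returns True; else False.
- r.move_j(angles): joint-space move.
- grip(opening): finger opening in mm; the grip force is fixed at half the most; returns when the fingers have stopped.
- r.dwell(seconds).
- r.ik(position, orientation): joint angles nearest the present ones, or None.
- r.state(): the state.
- camera(name): name is "side" or "top" or "wrist"; returns the picture (420x560x3 uint8, blue, green, red); there is no depth.
- camera_model(name): a dict with "intrinsics" (3x3 intrinsics, pixels), "camera_from_world" (4x4, takes a point from world to camera coordinates). Camera axes: x right, y down, z forward; pixel columns grow to the right and rows downward; lengths in mm; the calibration is good to about 2 mm. The wrist camera is an equidistant fisheye: a pixel r from the principal point sees the ray r / f radians off the axis. A picture is of the moment at which its call begins: read the wrist's pose just before it. camera_model takes no time and is no camera call; for the wrist camera it gives the pose at the moment of the call.
A pose or a line that the arm cannot do raises r.PlanningError and nothing moves.
- r.hand_in(): hands the job in, once; it reports no verdict.
The state is a dict: "time_s": time; "joint_positions": joint angles; "qd": joint speeds; "tau": joint torques, N m; "ee_pos": TCP position; "ee_rot": TCP orientation; "ft_force": force on the tool from outside, world axes, zero at the start; "ft_torque": the same for the moment, N m; "opening": finger opening in mm.
Only numpy, scipy, OpenCV 4.12 (cv2) and the standard library are available. Lean on these libraries where they do the work, as an engineer would, in place of code of your own. Each camera call takes 0.05 s, during which the arm holds its last target. There are 200 camera calls.

## Task

Draw the tamper that stands in the yellow-circled hole out of the stand and lower it, foot first, down through the rings of the gauge from the top until a ring too small for it stops it; do not mistake a caught edge for the stop. Press it lightly against that ring for a moment to be sure, without forcing it or ever letting it drop in the gauge, then leave it standing there so that its size can be read. Leave the other two tampers in their holes and everything else where it is.

Things in the scene. Friction and masses are not known exactly. Their poses are not given: they have to be found in the camera images.
- gauge: Ring gauge fixed to the worktop: four steel rings one below another on one vertical axis, on a blue bar at a dark post (118 mm tall, 44 mm from the axis towards x) on a 112 x 90 mm metal base. Rings 44 mm outside, 8 mm thick, upper faces 26 mm apart; bores from the top 23.5, 18.5, 13.5, 8.5 mm, square-edged. Origin on the ring axis at the worktop, z up.
- mouth (a point): Fixed point on the ring axis, 116 mm above the worktop, z up: nominal height of the top ring's upper face. The rings as a set are clamped anywhere from 8 mm below to 8 mm above nominal (not known: feel it). The set is sprung: pushed down it sinks 0.55 mm per newton beyond the first 2.5 N, to a hard stop at 10 mm, and rises again; this point stays.
- yellow_hole (a point): Stand: fixed white block 50 x 160 x 108 mm with three upright through holes of 24 mm, 55 mm apart in a row along its y axis. This point is the centre of the end hole circled in yellow (yellow stripe below it), at the block's top face; the other holes (grey circles) lie 55 and 110 mm from it towards -y. z is up.
- tamper_a: One of three stopper tampers, 0.12 kg, upright, 152 mm long: steel shank 92 mm long, above it a 22 mm neck 10 mm long, a round blue flange 32 x 4 mm resting on the stand, and a square blue grip 24 x 24 mm, 46 mm long, flats along x and y (parallel to the stand's sides). Shanks are 21, 16 and 11 mm thick; whose is which is not known, nor which is in which hole. Origin: centre of the foot, z up.
- tamper_a_grip (a point): Middle of that tamper's square blue grip, 129 mm above its foot, 23 mm below its top.
- tamper_a_foot (a point): Centre of that tamper's flat, square-edged foot, the lower end of the shank.
- tamper_b: One of three stopper tampers, 0.12 kg, upright, 152 mm long: steel shank 92 mm long, above it a 22 mm neck 10 mm long, a round blue flange 32 x 4 mm resting on the stand, and a square blue grip 24 x 24 mm, 46 mm long, flats along x and y (parallel to the stand's sides). Shanks are 21, 16 and 11 mm thick; whose is which is not known, nor which is in which hole. Origin: centre of the foot, z up.
- tamper_b_grip (a point): Middle of that tamper's square blue grip, 129 mm above its foot, 23 mm below its top.
- tamper_b_foot (a point): Centre of that tamper's flat, square-edged foot, the lower end of the shank.
- tamper_c: One of three stopper tampers, 0.12 kg, upright, 152 mm long: steel shank 92 mm long, above it a 22 mm neck 10 mm long, a round blue flange 32 x 4 mm resting on the stand, and a square blue grip 24 x 24 mm, 46 mm long, flats along x and y (parallel to the stand's sides). Shanks are 21, 16 and 11 mm thick; whose is which is not known, nor which is in which hole. Origin: centre of the foot, z up.
- tamper_c_grip (a point): Middle of that tamper's square blue grip, 129 mm above its foot, 23 mm below its top.
- tamper_c_foot (a point): Centre of that tamper's flat, square-edged foot, the lower end of the shank.
- used_vial_mid (a point): Bystander: small glass vial with purple cap, upright, 22 mm wide, 47 mm tall; point half-way up.
- tape_mid (a point): Bystander: roll of tape lying flat, 94 mm wide, 48 mm tall; point half-way up.
- stapler_mid (a point): Bystander: blue and black stapler, 126 x 30 x 46 mm; point half-way up.
Not all that is in view belongs to the job. What is shaped like the tamper_a but brown or red is not meant.

How it is judged (in metres and radians):
On the way, in this order (a step that is already met when the one before it is completed fails the run):
1. the tamper from the yellow hole has been drawn out and carried off (horizontal distance between each of tamper_a_foot, tamper_b_foot, tamper_c_foot and yellow_hole above 0.05 m), for 0.1 s.
2. it has gone down through every ring that lets it through and is pressed with at least 3 N on the one that stops it (((z of tamper_a_foot in the frame of mouth between -0.0423 and -0.0165 m and horizontal distance between tamper_a_foot and mouth below 0.007 m and contact force between tamper_a and gauge above 3 N) or (z of tamper_b_foot in the frame of mouth between -0.0683 and -0.0425 m and horizontal distance between tamper_b_foot and mouth below 0.007 m and contact force between tamper_b and gauge above 3 N) or (z of tamper_c_foot in the frame of mouth between -0.0943 and -0.0685 m and horizontal distance between tamper_c_foot and mouth below 0.007 m and contact force between tamper_c and gauge above 3 N))), for 0.15 s.
At the end, for the whole second after the job is handed in: The tamper from the yellow hole stands released, at rest and within 0.2 rad of upright in the gauge, foot on the first ring too small for it (9.5 mm above to 16.3 mm below its nominal height, which covers clamp and spring; within 7 mm of the axis); the other two are within 20 mm of their starts (all of step 1 and ((z of tamper_a_foot in the frame of mouth between -0.0423 and -0.0165 m and horizontal distance between tamper_a_foot and mouth below 0.007 m and angle between tamper_a's own z axis and vertical below 0.2 rad and linear speed of tamper_a below 0.02 m/s and distance of each of tamper_b, tamper_c from where it was at the start of the episode below 0.02 m) or (z of tamper_b_foot in the frame of mouth between -0.0683 and -0.0425 m and horizontal distance between tamper_b_foot and mouth below 0.007 m and angle between tamper_b's own z axis and vertical below 0.2 rad and linear speed of tamper_b below 0.02 m/s and distance of each of tamper_a, tamper_c from where it was at the start of the episode below 0.02 m) or (z of tamper_c_foot in the frame of mouth between -0.0943 and -0.0685 m and horizontal distance between tamper_c_foot and mouth below 0.007 m and angle between tamper_c's own z axis and vertical below 0.2 rad and linear speed of tamper_c below 0.02 m/s and distance of each of tamper_a, tamper_b from where it was at the start of the episode below 0.02 m))); the robot touches nothing.
It fails at once if a tamper is pressed on the gauge with more than 13 N (contact force between any of tamper_a, tamper_b, tamper_c and gauge above 13 N).
It fails at once if a tamper drops inside the gauge (faster than 0.3 m/s) ((linear speed of tamper_a above 0.3 m/s and z of tamper_a_foot in the frame of mouth below 0 m and horizontal distance between tamper_a_foot and mouth below 0.02 m) or (linear speed of tamper_b above 0.3 m/s and z of tamper_b_foot in the frame of mouth below 0 m and horizontal distance between tamper_b_foot and mouth below 0.02 m) or (linear speed of tamper_c above 0.3 m/s and z of tamper_c_foot in the frame of mouth below 0 m and horizontal distance between tamper_c_foot and mouth below 0.02 m)).
It fails at once if the used vial, tape or stapler is moved by more than 30 mm (distance of any of used_vial_mid, tape_mid, stapler_mid from where it was at the start of the episode above 0.03 m).
It also fails if it takes over 48 s, if anything falls off the work surface, if the arm or the gripper's body presses on something with over 40 N, if the wrist force passes 120 N, or if a joint passes its speed limit or range.

## Working session

There is one attempt and no reset: what is moved stays moved. The work goes in short steps, each a Python script; the robot and the scene stay as the last script left them, time stands still between calls to the robot, and variables do not carry over. Pictures are saved under pics/ and viewed, about 8 in all and at most 12, crops included, and the job is handed in when it is done.

```bash
mkdir -p pics; ls
python3 - <<'E'
from cell import r,grip,camera,camera_model
import cv2,numpy as np
for n in("side","top","wrist"):
    m=camera_model(n); print(n,np.round(m["intrinsics"],1).tolist(),np.round(m["camera_from_world"],4).tolist())
    im=camera(n); cv2.imwrite(f"pics/{n}0.png",im)
s=r.state(); print(s["time_s"],s["ee_pos"],s["ee_rot"],s["ft_force"],r.pinch_z)
E
```

```text
pics
side [[532.0, 0.0, 278.6], [0.0, 532.0, 205.4], [0.0, 0.0, 1.0]] [[0.9473, -0.3202, -0.0076, -583.6607], [-0.1898, -0.542, -0.8186, 199.2858], [0.258, 0.777, -0.5743, 1063.9362], [0.0, 0.0, 0.0, 1.0]]
top [[440.8, 0.0, 283.9], [0.0, 440.8, 218.5], [0.0, 0.0, 1.0]] [[0.0062, -0.9999, -0.0146, -7.3963], [-0.9915, -0.0043, -0.1302, 575.225], [0.1301, 0.0153, -0.9914, 1077.8477], [0.0, 0.0, 0.0, 1.0]]
wrist [[325.2, 0.0, 282.9], [0.0, 325.2, 212.3], [0.0, 0.0, 1.0]] [[0.4272, -0.9041, -0.0001, -675.607], [-0.8676, -0.41, 0.2815, -35.2532], [-0.2546, -0.1202, -0.9596, 378.9078], [0.0, 0.0, 0.0, 1.0]]
0.15 [ 289.04662816 -609.50254862  230.49138071] [-0.15476848 -0.68971546 -0.15579068  0.68997722] [ 0.53203081 -0.12113598 -0.37725421] -18.700000000000003
```

View pics/top0.png

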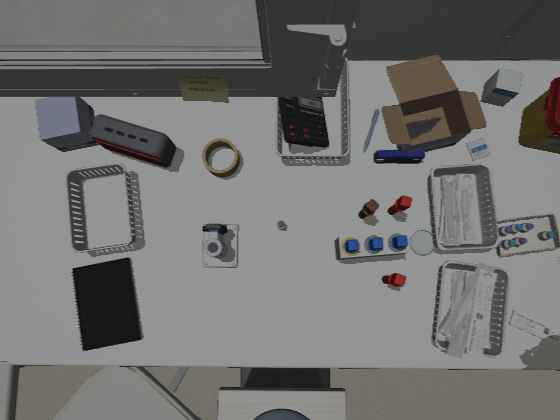

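View pics/side0.png

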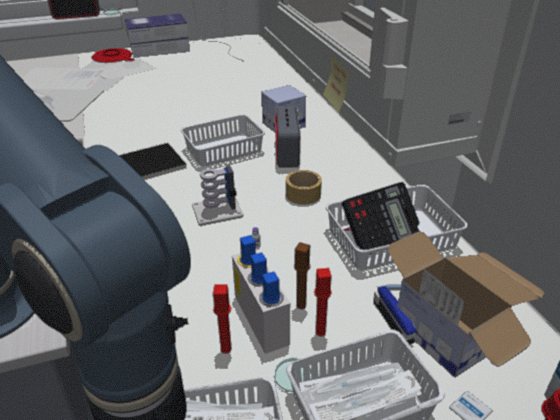

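Top view: the stand with three blue grips at about (351,246), (376,244) and (400,242), the yellow circle on the left (+y) one. The gauge rings are at about (215,247), the post above them (+x), and the vial at (281,225). The side view agrees. Next I take rough positions and move the wrist camera over both.

```bash
cat > h.py <<'E'
from cell import r,grip,camera,camera_model
import cv2,numpy as np
from scipy.spatial.transform import Rotation as R
def down(a):  # tool down, jaw axis at angle a from world x
    c,s=np.cos(a),np.sin(a)
    q=R.from_matrix(np.array([[0,c,s],[0,s,-c],[-1,0,0]])).as_quat()
    return q[[3,0,1,2]]
def ray(m,uv,fish=False):
    K,T=np.array(m["intrinsics"]),np.array(m["camera_from_world"])
    x,y=(uv[0]-K[0,2])/K[0,0],(uv[1]-K[1,2])/K[1,1]
    if fish:
        t=np.hypot(x,y); k=np.sin(t)/t if t else 1; d=np.array([x*k,y*k,np.cos(t)])
    else: d=np.array([x,y,1.])
    return -T[:3,:3].T@T[:3,3],T[:3,:3].T@d
def at_z(m,uv,z,fish=False):
    c,d=ray(m,uv,fish); return c+d*(z-c[2])/d[2]
def proj(m,p,fish=False):
    K,T=np.array(m["intrinsics"]),np.array(m["camera_from_world"])
    q=T[:3,:3]@np.array(p,float)+T[:3,3]; s=np.hypot(q[0],q[1])
    k=(np.arctan2(s,q[2])/s if s else 0) if fish else 1/q[2]
    return np.array([K[0,0]*q[0]*k+K[0,2],K[1,1]*q[1]*k+K[1,2]])
E
python3 - <<'E'
from h import *
m=camera_model("top")
for n,uv,z in[("A",(351,246),158),("B",(376,244),158),("C",(400,242),158),("ring",(214.5,249),120),("post",(215,229),118),("brown",(373,205),150),("red",(404,201),150),("red2",(400,280),150),("vial",(281,225),47)]:
    print(n,np.round(at_z(m,uv,z),1))
w=camera_model("wrist");T=w["camera_from_world"];s=r.state()
c=-T[:3,:3].T@T[:3,3]; M=R.from_quat(np.roll(s["ee_rot"],-1)).as_matrix()
print("cam in tool",M.T@(c-s["ee_pos"]),"axis in tool",M.T@T[2,:3])
for a in(0,np.pi):
  for p in([520,-160,320],[520,150,320]):
    q=r.ik(p,down(a)); print(a,p,None if q is None else np.round(q,2))
E
```

```text
A [ 498.2 -156.5  158. ]
B [ 503.  -212.2  158. ]
C [ 507.7 -265.6  158. ]
ring [492.2 155.2 120. ]
post [539.2 155.7 118. ]
brown [ 592.4 -208.8  150. ]
red [ 601.8 -279.3  150. ]
red2 [ 423.7 -265.3  150. ]
vial [557.6   2.5  47. ]
cam in tool [-143.08010233    1.01792553  -71.90454631] axis in tool [0.95956806 0.00118965 0.28147419]
0 [520, -160, 320] [ 0.65  0.23 -0.51  1.7   0.12  1.24  0.11]
0 [520, 150, 320] [ 0.37  0.3  -0.91  1.69  0.24  1.27 -0.59]
3.141592653589793 [520, -160, 320] [-0.66  0.3   1.12  1.77 -0.28  1.25 -2.61]
3.141592653589793 [520, 150, 320] [ 0.54  0.39 -1.17  1.69  0.37  1.31  2.44]
```

Run:
```python
from h import *
import pickle
o={}
def snap(n,p):
    r.move_to(p,down(0)); m=camera_model("wrist"); im=camera("wrist"); o[n]=(m,im); cv2.imwrite(f"pics/{n}.png",im); print(n,r.state()["time_s"],np.round(r.state()["ee_pos"],1),r.state()["ft_force"])
snap("w_gauge",[500,90,330]);snap("w_gauge2",[440,150,330])
snap("w_stand",[500,-190,300]);
pickle.dump(o,open("o.pkl","wb"))
def crop(n,p,h):
    m,im=o[n]; u,v=proj(m,p,True).astype(int); c=im[max(0,v-h):v+h,max(0,u-h):u+h]; print(n,"crop origin",max(0,u-h),max(0,v-h)); return cv2.resize(c,(400,400),interpolation=cv2.INTER_CUBIC)
cv2.imwrite("pics/g.png",np.hstack([crop("w_gauge",(495,155,100),50),crop("w_gauge2",(495,155,100),50)]))
```

```text
w_gauge 2.8083 [500.4  88.9 329.8] [ 0.44381601 -0.88481254  0.79838147]
w_gauge2 3.2917 [440.1 149.7 330.1] [ 0.50100316 -0.71980353 -0.81887334]
w_stand 4.65 [ 500.5 -188.   300.4] [ 0.70003146  0.07157478 -0.66994457]
w_gauge crop origin 227 73
w_gauge2 crop origin 279 126
```

View pics/g.png

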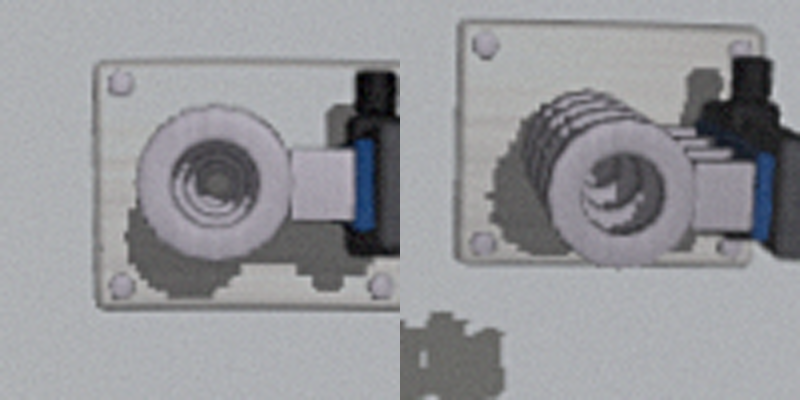

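View pics/w_stand.png

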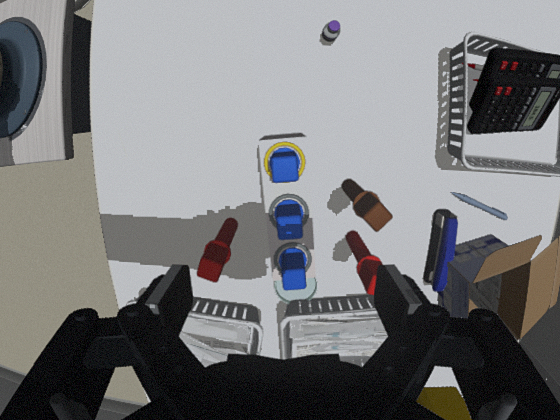

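Gauge crops (4x): the top ring is centred at crop (214.5,182) on the left and (221.5,193) on the right. In the wrist view the yellow-circled tamper is at (285,162), with no obstacle beside it in x. I'll view the tamper from the same relative pose as the gauge, so that calibration bias cancels.

Run:
```python
from h import *
import pickle
o=pickle.load(open("o.pkl","rb"))
A=[];b=[];uv={"w_gauge":(280.2,118.1),"w_gauge2":(334.0,173.9)}
for n in uv:
    c,d=ray(o[n][0],uv[n],True); d/=np.linalg.norm(d); P=np.eye(3)-np.outer(d,d); A.append(P);b.append(P@c)
    print(n,[np.round(at_z(o[n][0],uv[n],z,True)[:2],1) for z in(108,116,124)])
print("tri",np.linalg.lstsq(np.vstack(A),np.hstack(b),rcond=None)[0])
r.move_to([505,-222,372],down(0)); m=camera_model("wrist"); im=camera("wrist"); cv2.imwrite("pics/w_st2.png",im); o["w_st2"]=(m,im); pickle.dump(o,open("o.pkl","wb"))
print(r.state()["time_s"],r.state()["ee_pos"])
u,v=proj(m,(498,-157,158),True).astype(int); print(u-40,v-25)
cv2.imwrite("pics/s2.png",cv2.resize(im[v-25:v+95,u-40:u+60],None,fx=5,fy=5,interpolation=cv2.INTER_CUBIC))
```

```text
w_gauge [array([498.5, 160.6]), array([498.6, 160.6]), array([498.6, 160.5])]
w_gauge2 [array([499.1, 159.4]), array([497.8, 160.8]), array([496.5, 162.1])]
tri [498.37589587 160.42631569 113.18732651]
5.1167 [ 505.13558856 -220.61828597  372.09963979]
234 99
```

View pics/s2.png

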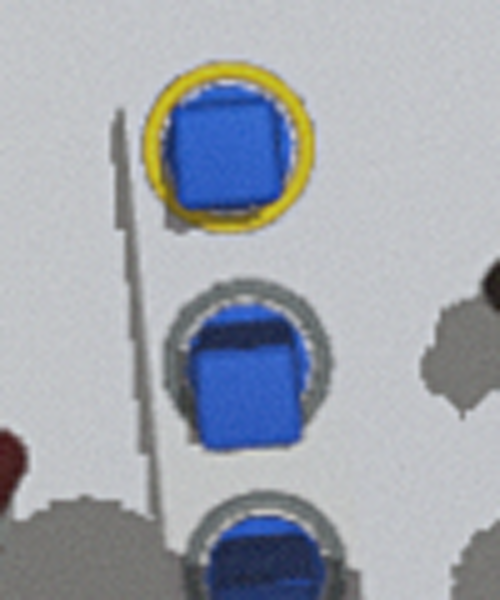

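The yellow circle is centred at crop (229,146.5) and the grip's top face at (228,156). The middle grey circle is at (247,362), so the row is yawed a little.

Run:
```python
from h import *
import pickle
m=pickle.load(open("o.pkl","rb"))["w_st2"][0]
f=lambda c:(234+(c[0]+.5)/5-.5,99+(c[1]+.5)/5-.5)
for n,c,z in[("ycirc",(229,146.5),108),("gtop",(228,156),158),("mid",(247,362),108),("midtop",(246,398),158)]: print(n,np.round(at_z(m,f(c),z,True),1))
for a in(.087,-.0873): 
  for p in([496,-156,200],[496,-156,116],[498,160,340],[498,160,150]):
    q=r.ik(p,down(a)); print(a,p,None if q is None else np.round(q,2))
```

```text
ycirc [ 503.1 -161.7  108. ]
gtop [ 503.2 -162.3  158. ]
mid [ 507.5 -216.3  108. ]
midtop [ 507.1 -216.4  158. ]
0.087 [496, -156, 200] [ 0.79  0.33 -0.69  1.9   0.25  1.    0.08]
0.087 [496, -156, 116] [ 0.73  0.43 -0.64  1.99  0.35  0.83 -0.01]
0.087 [498, 160, 340] [ 0.44  0.27 -1.01  1.7   0.24  1.31 -0.53]
0.087 [498, 160, 150] [ 0.38  0.51 -1.    1.94  0.51  0.98 -0.78]
-0.0873 [496, -156, 200] [ 0.77  0.32 -0.67  1.91  0.23  0.99 -0.09]
-0.0873 [496, -156, 116] [ 0.72  0.43 -0.62  1.99  0.33  0.83 -0.18]
-0.0873 [498, 160, 340] [ 0.43  0.26 -0.99  1.7   0.23  1.3  -0.69]
-0.0873 [498, 160, 150] [ 0.36  0.5  -0.98  1.94  0.5   0.97 -0.94]
```

Run:
```python
from h import *
t=[]
for n in("top","side"):
    im=cv2.imread(f"pics/{n}0.png"); m=camera_model(n)
    for p in([503.1,-161.7,158],[498.4,160.5,113]):
        u,v=proj(m,p); a,b=int(u)-20,int(v)-15
        c=cv2.resize(im[b:b+30,a:a+40],None,fx=10,fy=10,interpolation=cv2.INTER_CUBIC)
        # marks: top-face / ring centre, and circle outlines
        w=[[p[0]+22*np.cos(k),p[1]+22*np.sin(k),p[2]] for k in np.arange(0,6.28,.3)] if p[1]>0 else [np.array(p)+R.from_euler("z",-.08).apply([12*i,12*j,0]) for i in(-1,1) for j in(-1,1)]
        for q in w+[p]:
            x=(proj(m,q)-[a,b]+.5)*10-.5; cv2.circle(c,tuple(int(k) for k in x),2,(0,255,0),-1)
        t.append(c)
cv2.imwrite("pics/chk.png",np.vstack([np.hstack(t[:2]),np.hstack(t[2:])]))
```

```text
(no output)
```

View pics/chk.png

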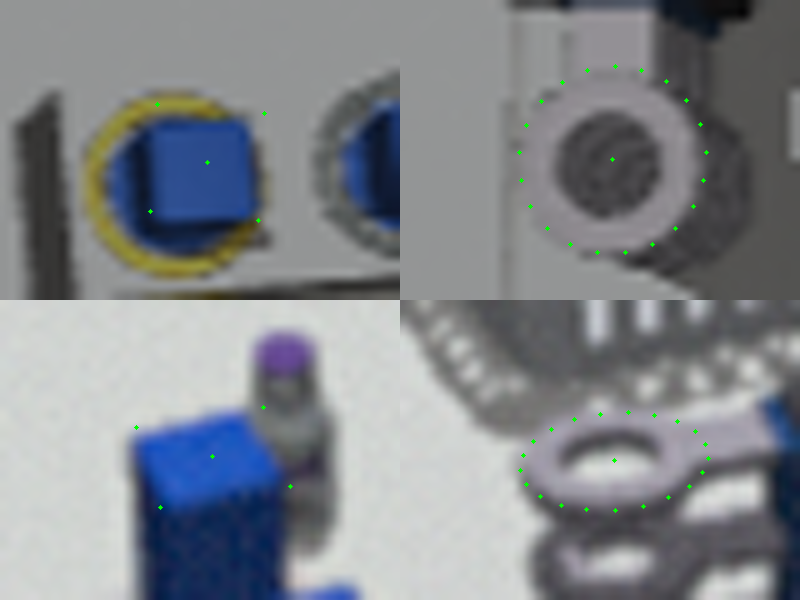

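Projected estimates fit the top and side images to within about 1 px: tamper near (502.5,-162), stand yaw about +0.08, ring axis near (498,161), ring top z about 113. Now I grasp across x and draw it out.

Run:
```python
from h import *
q=down(.08)
def st(n): s=r.state(); print(n,round(s["time_s"],2),np.round(s["ee_pos"],2),"F",np.round(s["ft_force"],2),"M",np.round(s["ft_torque"],3),round(s["opening"],1))
grip(55)
r.move_to([502.5,-162,190],q); st("above")
print(r.move_straight([502.5,-162,121],feed=120,guard=8)); r.dwell(.2); st("down")
grip(15); r.dwell(.2); st("gripped")
r.move_straight([502.5,-162,126],feed=40); r.dwell(.2); st("up5")
r.move_straight([502.5,-162,285],feed=150); r.dwell(.2); st("out")
```

```text
above 6.32 [ 503.77 -162.76  191.23] F [ 0.14 -0.31  0.13] M [-0.012 -0.046 -0.056] 55.1
False
down 7.24 [ 503.11 -162.19  121.87] F [-0.95 -0.14 -0.07] M [-0.002  0.003 -0.024] 54.9
gripped 7.83 [ 502.68 -162.05  121.36] F [-1.84  0.31  5.65] M [ 0.008  0.217 -0.013] 23.3
up5 8.3 [ 502.25 -161.94  125.69] F [ 0.04  0.53 -1.78] M [-0.022 -0.004  0.063] 23.6
out 9.71 [ 502.17 -161.91  284.23] F [-0.16  0.07 -1.66] M [-0.039 -0.009  0.016] 23.6
```

```bash
cat >> h.py <<'E'
def st(n):
    s=r.state(); print(n,round(s["time_s"],2),np.round(s["ee_pos"],2),"F",np.round(s["ft_force"],2),"M",np.round(s["ft_torque"],3),round(s["opening"],1)); return s
E
python3 - <<'E'
from h import *
r.move_to([498.4,160.5,285],down(.08)); st("over")
r.move_straight([498.4,160.5,250],feed=80); r.dwell(.4); st("low")
ms=camera_model("side"); s=camera("side"); t=camera("top"); w=camera("wrist"); st("cam")
mt=camera_model("top");P=[498.4,160.5,130]
u,v=proj(ms,P).astype(int); c1=cv2.resize(s[v-45:v+45,u-30:u+30],(400,600),interpolation=cv2.INTER_CUBIC); print(u-30,v-45)
u,v=proj(mt,P).astype(int); c2=cv2.resize(t[v-25:v+20,u-30:u+30],(400,300),interpolation=cv2.INTER_CUBIC); print(u-30,v-25)
c3=cv2.resize(w[-280:,70:490][:,:],(400,300)); cv2.imwrite("pics/side1.png",s);cv2.imwrite("pics/top1.png",t);cv2.imwrite("pics/wr1.png",w)
cv2.imwrite("pics/pre.png",np.hstack([c1,np.vstack([c2,c3])]))
E
```

```text
over 10.93 [499.04 158.73 284.71] F [ 0.39 -0.23 -1.05] M [-0.025 -0.015  0.021] 23.3
low 11.92 [498.47 160.54 250.22] F [-0.21  0.03 -2.34] M [0.038 0.003 0.007] 23.5
cam 12.07 [498.43 160.47 250.07] F [ 0.56  0.8  -1.61] M [ 0.018  0.005 -0.006] 23.1
178 122
181 221
```

View pics/pre.png

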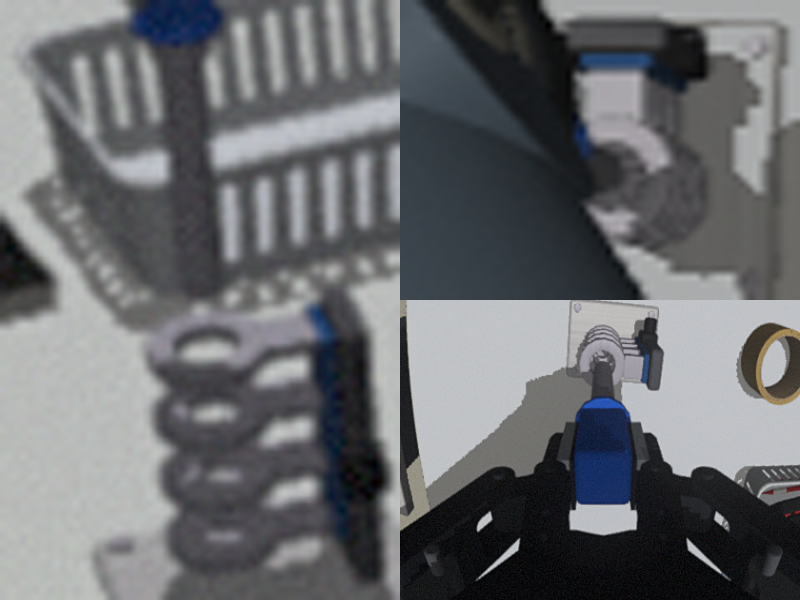

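Run:
```python
from h import *
ms,mw=camera_model("side"),camera_model("wrist")
C=np.array([498.45,160.5]);zf=250.1-115.4
out=[]
for im,m,f,c,h in((cv2.imread("pics/side1.png"),ms,False,(210,165),(25,38)),(cv2.imread("pics/wr1.png"),mw,True,proj(mw,[498,160,150],True),(25,38))):
    a,b=int(c[0])-h[0],int(c[1])-h[1]; s=8
    k=cv2.resize(im[b:b+2*h[1]-2,a:a+2*h[0]],None,fx=s,fy=s,interpolation=cv2.INTER_CUBIC)
    def ring(rad,z,col):
        for t in np.arange(0,6.28,.2):
            x=(proj(m,[C[0]+rad*np.cos(t),C[1]+rad*np.sin(t),z],f)-[a,b]+.5)*s; cv2.circle(k,tuple(int(i) for i in x),1,col,-1)
    ring(8,zf,(0,255,0)); ring(10.5,zf,(0,255,255)); ring(16,zf+102,(0,0,255)); ring(22,113,(255,255,0)); ring(11.75,113,(255,255,0))
    out.append(k)
cv2.imwrite("pics/ov.png",np.hstack(out)); print(out[0].shape)
```

```text
(592, 400, 3)
```

View pics/ov.png

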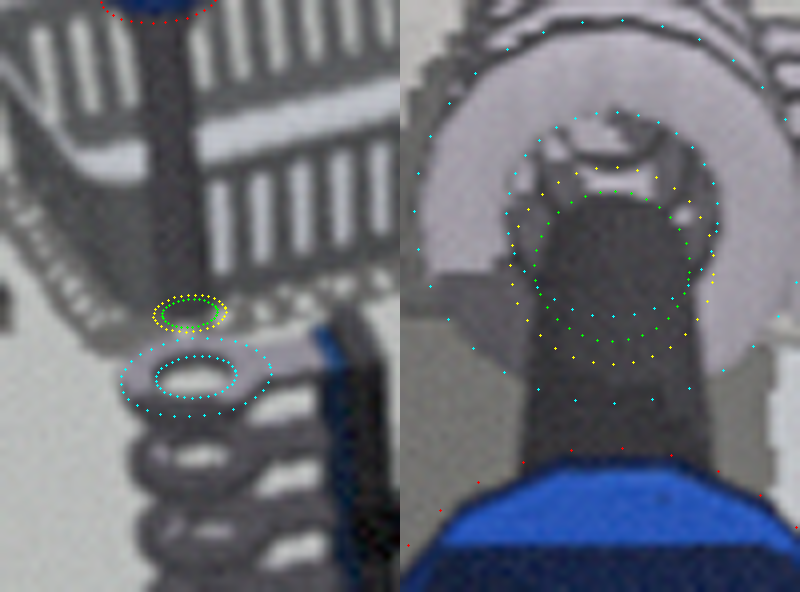

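The overlay shows a 16 mm shank (it matches the green circle), well centred over the bore. It should therefore pass rings 1 and 2 and stop on ring 3, foot z about 61. I lower it under guard.

Run:
```python
from h import *
s=r.state()
g=r.move_straight([498.4,160.8,115.4+95],feed=40,guard=3); a=st(f"1 {g}"); print("foot",a["ee_pos"][2]-115.4)
if not g:
    r.dwell(.15); st("s")
    g=r.move_straight([498.4,160.8,115.4+70],feed=22,guard=2.5); a=st(f"2 {g}"); print("foot",a["ee_pos"][2]-115.4)
    r.dwell(.2); st("s")
```

```text
1 False 13.21 [498.59 160.92 210.67] F [-0.1  -0.48 -1.03] M [-0.008 -0.    -0.016] 23.2
foot 95.27086378770375
s 13.36 [498.57 160.85 210.66] F [-0.78 -0.57 -0.93] M [-0.006  0.045  0.035] 23.0
2 False 14.64 [498.5  160.89 185.56] F [-1.1   0.69 -1.2 ] M [-0.034 -0.031 -0.002] 23.5
foot 70.15817151550326
s 14.84 [498.47 160.82 185.51] F [ 0.48  0.05 -1.08] M [ 0.042  0.008 -0.011] 23.4
```

Run:
```python
from h import *
g=r.move_straight([498.4,160.8,115.4+50],feed=12,guard=2.5); a=st(f"3 {g}"); print("foot",a["ee_pos"][2]-115.4)
for i in range(4): r.dwell(.1); st("s")
```

```text
3 True 15.69 [498.41 160.73 176.97] F [-0.48  0.57  2.87] M [-0.01  -0.127 -0.002] 23.3
foot 61.567600960606796
s 15.79 [498.38 160.71 176.93] F [1.32 0.75 2.7 ] M [ 0.093 -0.217 -0.024] 23.3
s 15.89 [498.36 160.7  176.87] F [1.28 0.23 2.64] M [ 0.09  -0.262 -0.003] 23.3
s 15.99 [498.34 160.66 176.8 ] F [1.2  0.46 2.42] M [ 0.193 -0.446  0.006] 23.2
s 16.09 [498.31 160.61 176.72] F [1.57 0.69 3.22] M [ 0.23  -0.511  0.026] 23.3
```

Stopped at foot z about 61.5, matching ring 3 (61). Ring 2 at 87 was passed with no contact, so this is the true stop. Now a light press, then easing off.

Run:
```python
from h import *
p=r.state()["ee_pos"]
z=p[2]
for k in range(4):
    r.move_straight([498.4,160.8,z-.6*(k+1)],feed=6); f=np.mean([(r.dwell(.05),r.state()["ft_force"])[1] for _ in range(4)],0); st("press"); print(np.round(f,2))
    if f[2]+1.3>5.5: break
r.dwell(.3); st("held")
```

```text
press 16.59 [498.49 160.79 176.19] F [1.75 0.41 4.03] M [ 0.142 -0.322 -0.023] 23.2
[1.03 0.12 4.3 ]
held 16.89 [498.48 160.77 176.15] F [ 1.37 -0.23  4.14] M [ 0.074 -0.476 -0.013] 23.7
```

Run:
```python
from h import *
r.move_straight([498.4,160.7,177.1],feed=6); r.dwell(.2); st("ease")
grip(60); r.dwell(.2); st("open")
r.move_straight([498.4,160.7,290],feed=120); st("up")
r.move_to([500,90,330],down(0)); r.dwell(.2); st("view")
m=camera_model("wrist"); w=camera("wrist"); s=camera("side"); ms=camera_model("side")
C=[498.4,160.7]
def ov(im,m,f,c,h,s):
    a,b=int(c[0])-h,int(c[1])-h; k=cv2.resize(im[b:b+2*h,a:a+2*h],(400,400),interpolation=cv2.INTER_CUBIC); s=200/h
    for rad,z,col in((16,61+106,(0,0,255)),(8,61,(0,255,0)),(22,113,(255,255,0))):
        for t in np.arange(0,6.28,.2):
            x=(proj(m,[C[0]+rad*np.cos(t),C[1]+rad*np.sin(t),z],f)-[a,b]+.5)*s; cv2.circle(k,tuple(int(i) for i in x),1,col,-1)
    return k
cv2.imwrite("pics/fin.png",np.hstack([ov(w,m,True,proj(m,C+[160],True),50,0),ov(s,ms,False,proj(ms,C+[120]),50,0)]))
```

```text
ease 17.41 [498.43 160.71 177.05] F [1.85 0.26 3.08] M [ 0.187 -0.584  0.034] 23.2
open 18.05 [498.32 160.66 177.05] F [-0.22  0.04  0.32] M [-0.004  0.007  0.002] 60.4
up 19.14 [497.95 160.37 289.19] F [-0.28  0.2  -0.08] M [-0.006  0.04   0.031] 60.1
view 19.77 [499.35  91.15 329.24] F [ 0.53  1.05 -0.28] M [0.    0.021 0.035] 60.0
```

View pics/fin.png

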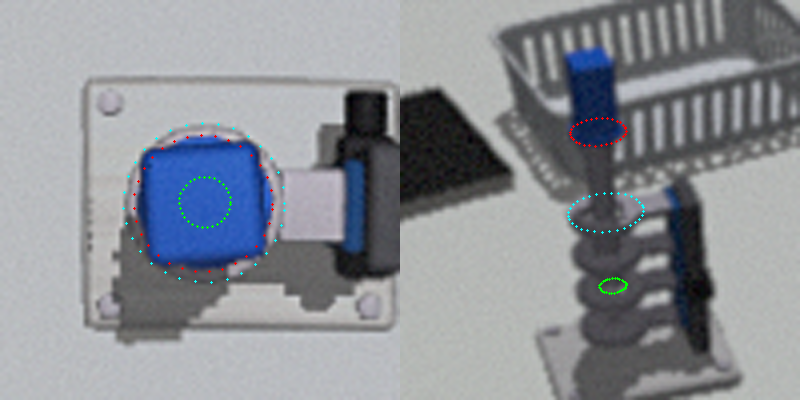

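The tamper stands upright and released, foot on the third ring, with its flange where the overlay predicts it. The arm is clear.

Run:
```python
from h import *
r.hand_in(); st("done")
```

```text
the job is handed in; nothing more can be done
the job is handed in; nothing more can be done
```

The tamper from the yellow hole now stands released in the gauge on the third ring (13.5 mm bore), and I handed the job in at about 20 s. It is the one with the 16 mm shank.

- **Lowering:** I drew it out and lowered it under a force guard. It passed the 23.5 and 18.5 mm rings without contact. It stopped at foot height about 61.5 mm, where ring 3 was expected (61 mm, from the top ring seen at about 113 mm).
- **Pressing:** I pressed it with about 5.5 N for roughly half a second. The force was still about 4.4 N when I opened the gripper after easing off, so it was not fully unloaded, but nothing moved noticeably.
- **Last checks:** The final wrist and side pictures show the tamper upright, with its flange at the predicted height and the arm clear. The wrist force was back near zero. I did not take a final picture of the other two tampers or the vial, tape and stapler; no contact with them was felt.
- **Disagreements:** My first rough top-camera readings were about 5 to 6 mm off the wrist camera. Enlarged crops brought the two to within about 2 mm.

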